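# Lid and clamp the sieve stack

### The job

Close the sieve stack in the shaker for a run: gently lower the loose knobbed lid onto the top sieve until you feel it rest there, and only then let go, so that it lies centred and flat. Swing the clamp arm in over it as far as it goes, then pump its hand lever with full strokes, one ratchet tooth each, until the spring foot bears firmly on the lid's knob, and stop there without overtightening. Leave the other things on the table where they are.

Things in the scene. Friction and masses are not known exactly. Their poses are not given: they have to be found in the camera images.
- shaker_axis (a point): Centre of the rim of the round aluminium cup (92 mm across, 82 mm above the table) on top of the white sieve shaker. z up, x away from the shaker's front. A pile of steel sieves, 80 mm across, stands in the cup on this axis and rises out of it by an unknown amount: its open top rim is 15 to 45 mm above this point. The rim is 3 mm thick and 73 mm across inside.
- lid_knob (a point): The loose steel sieve lid, lying knob up; this point is the centre of its knob, half-way up. The knob is an upright cylinder 22 mm across and 28 mm tall on a flat disc 82 mm across and 4 mm thick, whose underside is 18 mm below this point. z up. Mass about 0.2 kg.
- lid: The same lid; origin at the centre of its underside, 22 mm below the knob's centre. Under the disc a bevelled centring boss, 63 mm across at the disc, 57 mm at the bottom, 4 mm deep, on which the lid stands on the table; on the stack it drops inside the top sieve's rim and the disc lies on the rim.
- shaker: The fixed white sieve shaker (housing 136 x 124 mm on rubber feet, dial and two switches on its front) with the pile of sieves; the cup and pile ride on its springs and yield 1 mm for 8 N; origin on the table below the cup's axis, z up, x away from its front.
- clamp: The fixed clamp stand behind the shaker with all it carries (post, swing arm, toothed ram, spring foot, lever); origin the same as the shaker's, x towards the post, which is 18 mm thick, 95 mm from the origin, 244 mm tall. A pawl keeps the ram from going back up. The foot is sprung, 2.5 N per mm. Firm means 4 to 30 N left on the lid; more than 33 N at any moment is too much.
- swing (a joint): Angle in rad of the clamp arm about its post: 0 is against the stop with the foot over the cup's axis, positive is swung out, counter-clockwise from above (the arm then points from the post along clamp x turned by pi plus this angle); starts at 1.1 to 1.3. Stiff hinge, about 0.15 N m of friction, stays where it is left.
- swing_head (a point): Centre of the head at the arm's end, on the ram's axis, 95 mm from the post's axis, 200 mm above the table; x points back to the post, z up. The head reaches 21 mm ahead of this point, 31 mm behind, 16 mm to each side, 22 mm below, 20 mm above; the lever's plates, 43 mm wide, 20 to 45 mm above it, reach 37 mm ahead. The ram stands up to 84 mm above this point; the raised foot ends 34 mm below.
- lever_pad (a point): Top of the black press pad (36 x 26 mm) at the free end of the hand lever, 60 mm ahead of the ram, raised at the start. Pressed down 23 mm it meets its stop; a spring lifts it back. Each full stroke (19 mm or more) drives ram and foot down one 6 mm tooth; a shorter one springs back. An idle stroke takes 6 N (3 N held); once the foot bears each tooth adds 11 N on the lid, 5 N at the pad.
- spare_sieve: A loose spare sieve without a lid, 80 mm across, 24 mm tall, standing on the table. Not needed: leave it alone.
- weighing_bottle: Glass weighing bottle, 38 mm across, 61 mm tall, standing on the table. Leave it alone.
- beaker_100: Glass beaker, 54 mm across, 70 mm tall. Leave it alone.
- salt_jar: White-capped jar, 50 mm across, 70 mm tall. Leave it alone.

How it is judged:
By the outcome, as a careful person would: the job done as asked, in the order asked, and still so for the second after the job is handed in, with the robot touching nothing.
It also fails if it takes over 72 s, if anything falls off the work surface, if the arm or the gripper's body presses on something with over 40 N, if the wrist force passes 120 N, or if a joint passes its speed limit or range.

### The arm

A 7-joint arm with a two-finger parallel gripper is mounted at the origin on a cart in front of the work surface, level with it; the furniture and walls round the work are solid. World frame = base frame: x ahead of the robot, y to its left, z up, the work surface at z = 0. Lengths are in mm, angles in rad, forces in N, time in s.
With the tool pointing down it reaches from about 400 to 875 mm from the base axis. Payload 6.5 kg.
Tool frame: the origin (TCP) lies midway between the tips of the shut fingers; the grasp point (between the pads) lies 19 mm behind it; z points along the fingers, y is the line along which they close (so a half turn about z gives the same grasp; the last joint's range is limited). The gripper opens to 85 mm and grips with 20 to 120 N. Pads are 22 mm wide; open, the fingers measure 114 mm over their backs; the gripper's body (76 mm by 85 mm) begins 54 mm behind the grasp point. The pads swing forward as they close: fully open they stand 13 mm farther back than shut.
Start: joints at [-1.287, 0.536, -0.004, 1.538, 0.003, 1.067, -0.071], TCP at [222.756, 610.631, 231.29] pointing down, gripper open.
Joint ranges: [-2.7, 2.7], [-0.37, 2.16], [-1.27, 1.26], [0.24, 2.4], [-1.31, 4.45], [0.19, 1.91], [-2.76, 2.76]. Speed limits (rad/s): [2.39, 2.39, 3.14, 3.14, 3.14, 3.14, 3.14].

### API

Orientations are given as [roll, pitch, yaw] about the fixed x, y, z axes, in that order (R = Rz(yaw) Ry(pitch) Rx(roll)).
In Python, from rig import ctrl gives the robot as it stands. Calls block until the motion is done:
- ctrl.move_pose(position, orientation): joint-space move of the TCP to a pose.
- ctrl.servo_line(position, frame=None, speed=150, force_limit=None): straight line of the TCP; frame=None keeps the orientation; speed is the mean speed in mm/s. With force_limit (N) it stops when the force on the tool has changed by that much, and returns True; else False.
- ctrl.move_j(angles): joint-space move.
- ctrl.ungrasp() and ctrl.grasp(strength=None): open the fingers fully, or close them until they stop; strength is the grip in N (None keeps the last).
- ctrl.hold(seconds).
- ctrl.inverse_kinematics(position, orientation): joint angles nearest the present ones, or None.
- ctrl.sense(): the state.
- ctrl.camera(name): name is "side" or "top"; returns a dict with "frame" (400x640x3 uint8, red, green, blue), "fx", "fy", "cx", "cy" (pixels), "position" and "orientation" of the camera in the world. Camera axes: x right, y up, looking along -z (the intrinsics and any distortion apply to the point x, -y, -z); pixel columns grow to the right and rows downward; lengths in mm; the calibration is good to about 2 mm. A picture is of the moment at which its call begins. There is no depth.
A pose or a line that the arm cannot do raises ctrl.IKError and nothing moves.
- ctrl.finish_job(): hands the job in; it is judged then, once.
The state is a dict: "time": time; "qpos": joint angles; "qd": joint speeds; "effort": joint torques, N m; "ee_pos": TCP position; "tool_rot": TCP orientation; "wrist_force": force on the tool from outside, world axes, zero at the start; "wrist_torque": the same for the moment, N m; "opening": opening from 0.0 (shut) to 1.0 (fully open); "finger_force": force on a finger pad.
Only numpy, scipy, OpenCV 4.12 (cv2) and the standard library are available. Lean on these libraries where they do the work, as an engineer would, in place of code of your own. Each camera call takes 0.05 s, during which the arm holds its last target. There are 200 camera calls.

## Working session

There is one attempt and no reset: what is moved stays moved. The work goes in short steps, each a Python script; the robot and the scene stay as the last script left them, time stands still between calls to the robot, and variables do not carry over. Pictures are saved under pics/ and viewed, at most 10 in all, crops included, and the job is handed in when it is done.

```bash
ls; mkdir -p pics; python3 - <<'E'
from rig import ctrl
import cv2,json
for n in("side","top"):
    c=ctrl.camera(n); cv2.imwrite(f"pics/{n}0.png",c.pop("frame")[:,:,::-1]); print(n,c)
s=ctrl.sense();print(s)
E
```

```text
pics
side {'fx': 421.9229141010082, 'fy': 421.9229141010082, 'cx': 314.2470559357281, 'cy': 191.61992654886484, 'position': array([453.12989951, 764.51809485, 557.49489249]), 'orientation': array([ 1.11157203,  0.00432158, -3.09071945])}
top {'fx': 504.8250794340447, 'fy': 504.8250794340447, 'cx': 336.53591026004193, 'cy': 202.0455595890112, 'position': array([ 451.87570605,   -8.077804  , 1261.0328451 ]), 'orientation': array([ 0.05588436, -0.00321016, -1.56782785])}
{'time': 0.1, 'qpos': array([-1.28716476,  0.53709371, -0.00442444,  1.53876904,  0.00260205,
        1.06731187, -0.07120191]), 'qd': array([-1.39542169e-03, -2.48808015e-03,  2.95803077e-04, -2.22084859e-03,
        1.35449398e-04,  9.85958532e-05,  2.89213151e-04]), 'effort': array([ 2.71174016e-03, -5.84564281e+01,  1.05199557e+00, -2.59777325e+01,
        1.26570047e-02,  4.63047239e-03,  2.02651302e-05]), 'ee_pos': array([222.60718988, 610.08501445, 230.50075796]), 'tool_rot': array([-3.14002136e+00,  1.25551201e-04,  2.79181978e+00]), 'wrist_force': array([ 0.48484942,  0.11103594, -0.21210519]), 'wrist_torque': array([-0.08276662,  0.00891153,  0.0111981 ]), 'finger_force': 0.0, 'opening': 0.9992482474792637}
```

View pics/side0.png

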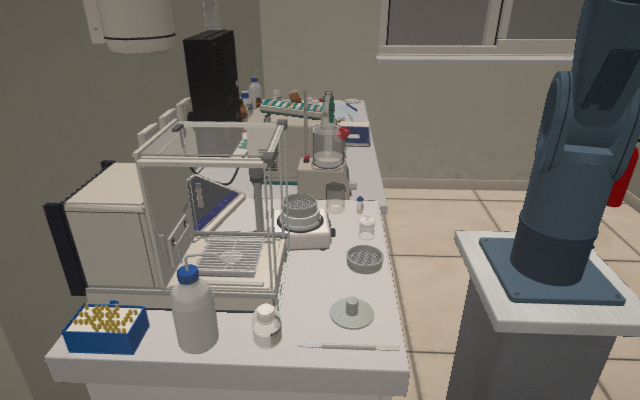

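View pics/top0.png

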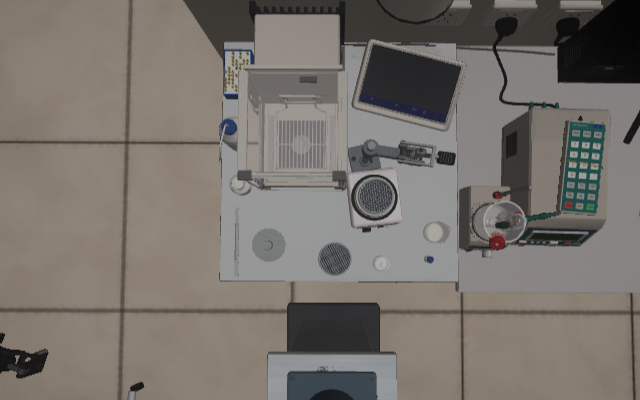

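Side: the lid is near (352,308), the stack near (300,205), the spare sieve at (365,258). Top: the lid is at (268,245), the stack (375,197), the post (370,146), and the head and pad (418–446,155). I'll enlarge both.

```bash
cat > h.py <<'E'
import numpy as np, cv2
from scipy.spatial.transform import Rotation as R
from rig import ctrl
def proj(c,p):
    q=R.from_euler('xyz',c['orientation']).inv().apply(np.atleast_2d(p)-c['position'])
    return np.c_[c['cx']+c['fx']*q[:,0]/-q[:,2], c['cy']-c['fy']*q[:,1]/-q[:,2]]
def ray(c,u,v):
    return R.from_euler('xyz',c['orientation']).apply([(u-c['cx'])/c['fx'],-(v-c['cy'])/c['fy'],-1])
def atz(c,u,v,z):
    d=ray(c,u,v); return c['position']+d*(z-c['position'][2])/d[2]
def crop(f,name,x0,x1,y0,y1,k):
    cv2.imwrite(f"pics/{name}.png",cv2.resize(f[y0:y1,x0:x1,::-1],None,fx=k,fy=k,interpolation=cv2.INTER_CUBIC))
E
python3 - <<'E'
from h import *
c=ctrl.camera("top");crop(c['frame'],"topc",230,460,130,280,3.4)
c=ctrl.camera("side");crop(c['frame'],"sidec",230,400,180,330,4)
E
```

```text
(no output)
```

View pics/topc.png

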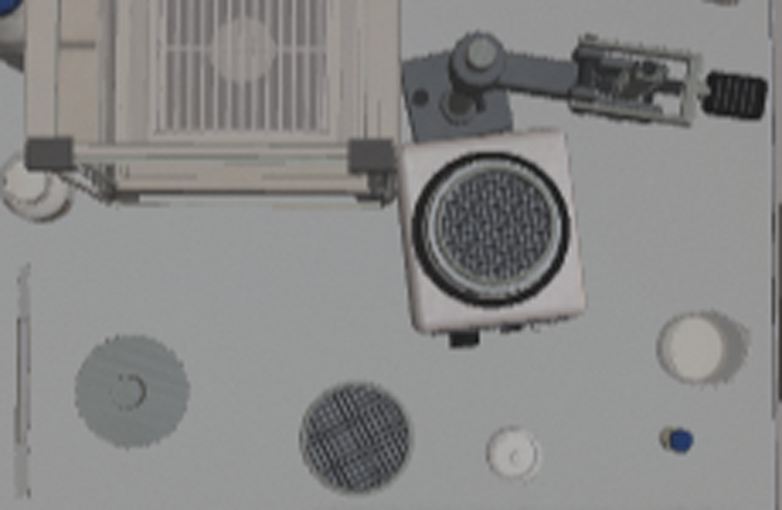

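View pics/sidec.png

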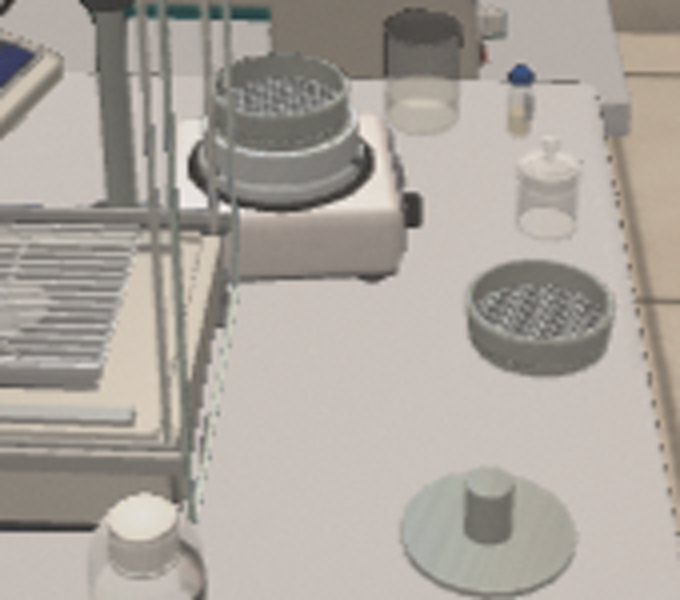

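Top crop: lid disc centre (132,391), rim (497,228), post top (478,50), pad (737,95). Side crop: knob top (490,480), rim ellipse centre (284,88). Next I triangulate these points.

```bash
python3 - <<'E'
from h import *
T=ctrl.camera("top");S=ctrl.camera("side")
t=lambda x,y:(230+x/3.4,130+y/3.4); s=lambda x,y:(230+x/4,180+y/4)
print("lid top z8",atz(T,*t(132,391),8),"knob z36",atz(T,*t(126,391),36))
print("lid side z8",atz(S,*s(488,532),8),"knob",atz(S,*s(490,481),36))
def tri(a,b):
    d1,d2=ray(T,*a),ray(S,*b); A=np.c_[d1,-d2]; k=np.linalg.lstsq(A,S['position']-T['position'],rcond=None)[0]
    p,q=T['position']+k[0]*d1,S['position']+k[1]*d2; return p,q
print("rim",tri(t(497,228),s(284,88)))
print("knob",tri(t(126,391),s(490,481)))
post=atz(T,*t(478,50),244);print("post",post)
for z in(97,105,112,120,127):
    r=atz(T,*t(497,228),z); print(z,r[:2],np.hypot(*(post-r)[:2]), "side px crop",(proj(S,r)[0]-[230,180])*4, 'diam',(t(557,0)[0]-t(435,0)[0])/T['fx']*(1261-z))
for z in(225,235,245,255):print("pad",z,atz(T,*t(737,95),z),np.hypot(*(atz(T,*t(737,95),z)-post)[:2]))
E
```

```text
lid top z8 [415.05926403 155.25611096   8.        ] knob z36 [415.86969277 155.87130022  36.        ]
lid side z8 [416.12899623 159.5886945    8.        ] knob [416.12543989 156.96440023  36.        ]
rim (array([ 528.62087957, -102.93942262,  100.2851527 ]), array([ 530.16564817, -102.85229775,  100.38016794]))
knob (array([415.84499299, 155.98376774,  35.1596392 ]), array([416.06528282, 155.97671792,  35.15222098]))
post [625.64464127 -79.99224322 244.        ]
97 [ 528.83808406 -103.20790035] 99.55137495847683 side px crop [286.42338077  92.89295237] diam 82.73570495022588
105 [ 528.30914793 -102.55410371] 99.91614390478074 side px crop [287.00167519  81.25927633] diam 82.1670746756539
112 [ 527.84632882 -101.98203164] 100.24001552981392 side px crop [287.51172047  70.99858314] diam 81.66952318540339
120 [ 527.31739269 -101.32823499] 100.6154677877557 side px crop [288.09930055  59.17810551] diam 81.10089291083139
127 [ 526.85457358 -100.75616293] 100.94859006351997 side px crop [288.61756861  48.75199281] diam 80.60334142058089
pad 225 [ 601.86868721 -238.80727836  225.        ] 160.58490395018404
pad 235 [ 600.42092441 -236.58023048  235.        ] 158.60653721523215
pad 245 [ 598.97316161 -234.35318261  245.        ] 156.64822832327414
pad 255 [ 597.52539881 -232.12613474  255.        ] 154.7107389450753
```

```bash
cat >> h.py <<'E'
def circ(p,r,n=60):
    a=np.linspace(0,2*np.pi,n,endpoint=False); return np.c_[p[0]+r*np.cos(a),p[1]+r*np.sin(a),np.full(n,p[2])]
def view(c,u,v,w,h,k,curves):
    u,v=int(u-w/2),int(v-h/2)
    im=cv2.resize(c['frame'][v:v+h,u:u+w,::-1],None,fx=k,fy=k,interpolation=cv2.INTER_CUBIC)
    for P,col in curves:
        for q in (proj(c,P)-[u,v]+.5)*k: cv2.circle(im,tuple(int(x) for x in q),1,col,-1)
    return im
E
python3 - <<'E'
from h import *
T=ctrl.camera("top");S=ctrl.camera("side")
p=[529,-103,0]; cur=[(circ(p[:2]+[82],46),(0,0,255)),(circ(p[:2]+[102],40),(0,255,0)),(circ(p[:2]+[102],36.5),(255,255,0)),(circ([625,-80,244],9),(0,0,255))]
l=[415.5,156.3];cl=[(circ(l+[8],41),(0,0,255)),(circ(l+[36],11),(0,255,0)),]
f=np.vstack([np.hstack([view(T,372,175,65,90,6,cur)[:,:390],view(S,300,215,65,60,6,cur+[])[:360].copy() if 0 else np.vstack([view(S,300,205,65,50,6,cur),view(S,352,308,65,40,6,cl)])])])
print(f.shape);cv2.imwrite("pics/ov.png",f)
E
```

```text
(540, 780, 3)
```

View pics/ov.png

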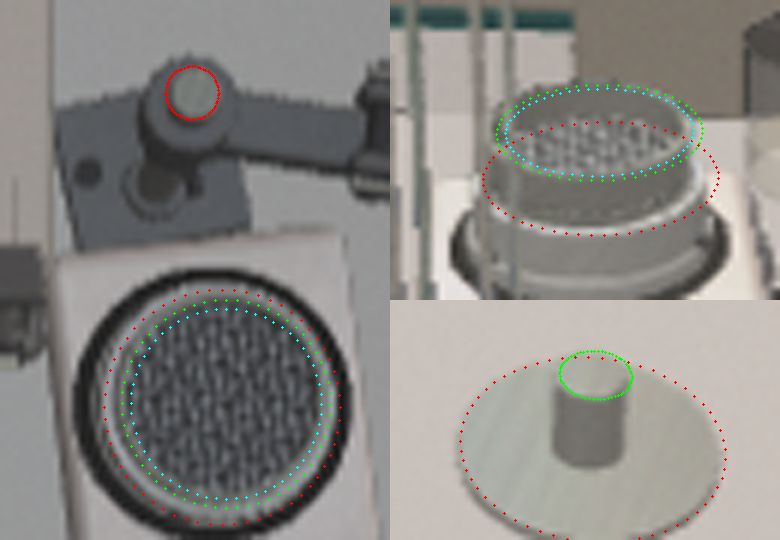

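The lid overlay fits to within 0.7 mm. The stack fits best at about (530,-103), and the post circle at (625,-80,244) fits as well. Next: check the balance corner's height and IK, then grasp.

```bash
python3 - <<'E'
from h import *
T=ctrl.camera("top");S=ctrl.camera("side")
d1,d2=ray(T,338.8,175.6),ray(S,282,124);k=np.linalg.lstsq(np.c_[d1,-d2],S['position']-T['position'],rcond=None)[0]
print("balance corner",T['position']+k[0]*d1,S['position']+k[1]*d2)
for yaw in(0,.5,1,1.57,2.2,2.79,3.14,-2.5,-1.57,-1,-.5):
    print(yaw,[None if (q:=ctrl.inverse_kinematics(p,[np.pi,0,yaw])) is None else np.round(q,2)[[0,3,6]] for p in([416,156.3,120],[416,156.3,9.5],[530,-103,240],[530,-103,107],[630,-240,235],[472,-117,235])])
E
```

```text
balance corner [554.6878009  -15.07206129 314.94831788] [555.86101461 -14.95682362 315.07496043]
0 [array([-0.99,  2.18, -1.61]), array([-0.74,  2.2 , -1.51]), array([-0.67,  1.86, -0.95]), array([-0.42,  1.95, -0.93]), array([-0.34,  1.51, -0.69]), array([-0.67,  2.  , -1.  ])]
0.5 [array([-0.9 ,  2.17, -1.19]), array([-0.71,  2.2 , -1.06]), array([-0.6 ,  1.86, -0.53]), array([-0.4 ,  1.95, -0.46]), array([-0.32,  1.5 , -0.22]), array([-0.63,  2.  , -0.53])]
1 [array([-0.84,  2.17, -0.74]), array([-0.7 ,  2.19, -0.58]), array([-0.55,  1.86, -0.08]), array([-0.36,  1.95, -0.01]), array([-0.29,  1.5 ,  0.24]), array([-0.59,  1.99, -0.07])]
1.57 [array([-0.77,  2.17, -0.23]), array([-0.64,  2.19, -0.13]), array([-0.48,  1.86,  0.43]), array([-0.3 ,  1.95,  0.5 ]), array([-0.27,  1.5 ,  0.78]), array([-0.53,  1.99,  0.45])]
2.2 [array([-0.68,  2.16,  0.33]), array([-0.57,  2.19,  0.37]), array([-0.43,  1.85,  1.02]), array([-0.26,  1.94,  1.09]), array([-0.24,  1.5 ,  1.38]), array([-0.46,  1.99,  1.04])]
2.79 [array([-0.59,  2.16,  0.85]), array([-0.5 ,  2.18,  0.84]), array([-0.37,  
[... 333 characters left out ...]
[-0.38,  2.18,  1.6 ]), array([-0.23,  1.84,  2.49]), array([-0.01,  1.93,  2.42]), array([-0.02,  1.49,  2.75]), array([-0.31,  1.98,  2.54])]
-1.57 [array([-0.24,  2.14,  2.53]), array([-0.25,  2.17,  2.32]), array([-0.68,  1.86, -2.5 ]), array([-0.64,  1.96, -2.21]), array([-0.32,  1.5 , -2.28]), array([-0.71,  2.  , -2.52])]
-1 [array([-1.29,  2.19, -2.22]), array([-0.15,  2.16,  2.75]), array([-0.68,  1.86, -1.93]), array([-0.64,  1.96, -1.64]), array([-0.32,  1.5 , -1.71]), array([-0.71,  2.  , -1.95])]
-0.5 [array([-1.29,  2.19, -1.72]), array([-1.15,  2.22, -1.44]), array([-0.68,  1.86, -1.43]), array([-0.64,  1.96, -1.14]), array([-0.32,  1.5 , -1.21]), array([-0.71,  2.  , -1.45])]
```

```bash
python3 - <<'E'
from h import *
o=[np.pi,0,1.6]
ctrl.move_pose([416,156.3,130],o)
ctrl.servo_line([416,156.3,45],speed=150)
print(ctrl.servo_line([416,156.3,11],speed=50,force_limit=4))
s=ctrl.sense();print(s['ee_pos'],s['wrist_force'])
ctrl.grasp(30)
s=ctrl.sense();print(s['time'],s['ee_pos'],s['wrist_force'],s['opening'],s['finger_force'])
ctrl.servo_line([416,156.3,60],speed=80);ctrl.hold(.3)
s=ctrl.sense();print(s['time'],s['ee_pos'],s['wrist_force'],s['opening'],s['finger_force'])
ctrl.servo_line([416,156.3,200],speed=150)
T=ctrl.camera("top");S=ctrl.camera("side");c=proj(S,[[416,156,200]])[0];c2=proj(T,[[416,156,200]])[0]
cv2.imwrite("pics/lift.png",np.hstack([view(S,*c,90,90,4,[]),view(T,*c2,90,90,4,[])]))
E
```

```text
False
[416.08613021 156.24642492  11.02178118] [ 0.15531107  0.4932342  -0.01019078]
4.4917 [416.20769277 156.39968311  11.23984036] [-0.54874069 -0.24153775  4.15141822] 0.23798925451632894 29.197398126125336
5.55 [415.77761187 156.16271452  59.68471401] [-0.24984245  0.40468818 -2.14237453] 0.23731977025739992 29.388209581375122
```

View pics/lift.png

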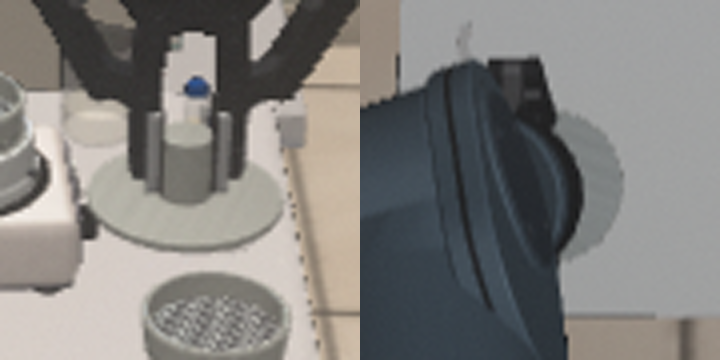

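The lid is held level between the pads. Next I carry it over the stack and lower it gently.

```bash
python3 - <<'E'
from h import *
o=[np.pi,0,1.6]
ctrl.servo_line([470,0,200],speed=180)
ctrl.servo_line([530,-103,190],speed=150)
ctrl.servo_line([530,-103,135],speed=100);ctrl.hold(.2)
S=ctrl.camera("side");ctrl.hold(.1)
s0=ctrl.sense();print(s0['time'],s0['ee_pos'],s0['wrist_force'])
hit=ctrl.servo_line([530,-103,96],speed=12,force_limit=3)
s=ctrl.sense();print(hit,s['time'],s['ee_pos'],s['wrist_force'])
S2=ctrl.camera("side")
p=[530,-103]
cv2.imwrite("pics/place.png",np.hstack([view(S,*proj(S,[p+[115]])[0],65,75,6,[(circ(p+[102],40),(0,255,0))]),view(S2,*proj(S,[p+[115]])[0],65,75,6,[(circ(p+[s['ee_pos'][2]-11.2+8],41),(0,255,0))])]))
E
```

```text
9.8 [ 530.23958383 -103.00383824  135.36094046] [-0.8366581   0.69050882 -1.98235616]
True 11.7167 [ 529.97766931 -102.98527788  110.94330798] [-0.02364527 -0.7838749   4.43888154]
```

View pics/place.png

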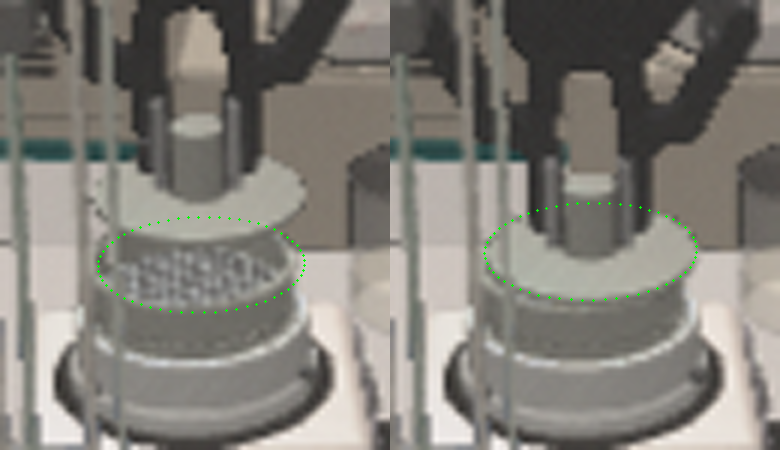

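The lid rests flat at TCP z 110.9, so the rim is about 103.5. It sits about 1 px (1.5 mm) towards −x of the sieve. I'll lift slightly, shift it, lower it until it rests again, let go and look from above.

```bash
python3 - <<'E'
from h import *
ctrl.servo_line([530,-103,114],speed=40)
ctrl.servo_line([531.5,-103,114],speed=20);ctrl.hold(.2)
hit=ctrl.servo_line([531.5,-103,98],speed=12,force_limit=3)
s=ctrl.sense();print(hit,s['time'],s['ee_pos'],s['wrist_force'])
ctrl.ungrasp();ctrl.hold(.2)
s=ctrl.sense();print(s['time'],s['ee_pos'],s['wrist_force'])
ctrl.servo_line([531.5,-103,180],speed=100)
ctrl.servo_line([531.5,-103,270],speed=200)
ctrl.move_pose([430,-330,330],[np.pi,0,1.6])
print(ctrl.sense()['time'])
T=ctrl.camera("top");S=ctrl.camera("side");p=[531.5,-103]
cu=[(circ(p+[108],41),(0,255,0)),(circ(p+[136],11),(0,0,255)),(circ(p+[82],46),(255,255,0))]
cv2.imwrite("pics/rel.png",np.hstack([view(T,*proj(T,[p+[100]])[0],65,75,6,cu),view(S,*proj(S,[p+[115]])[0],65,75,6,[])]))
E
```

```text
True 12.9833 [ 531.54595603 -102.99421055  111.03569797] [-2.74371692e-03 -2.07544925e-02  3.92075656e+00]
13.8333 [ 530.64286541 -102.76391476  110.47100869] [-0.4457147  -0.04708486 -0.02083388]
16.275
```

View pics/rel.png

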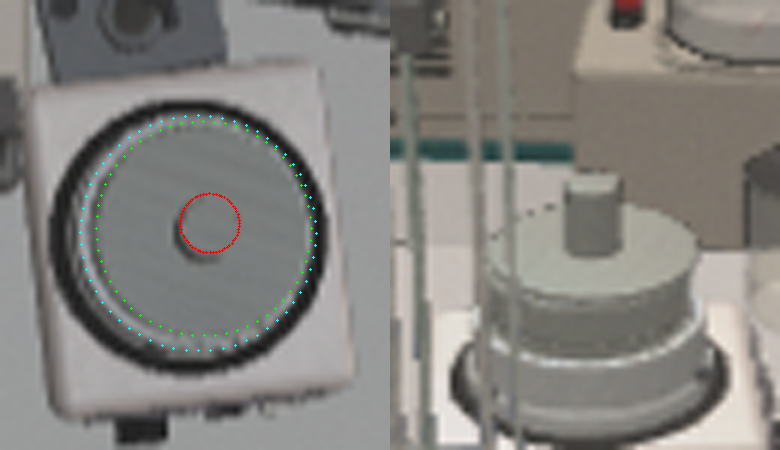

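The lid lies flat, and the lid circle matches my overlay. A quick edge-profile check of cup rim against lid centre:

```bash
python3 - <<'E'
from h import *
T=ctrl.camera("top");p=[531.5,-103]
g=cv2.cvtColor(T['frame'],cv2.COLOR_RGB2GRAY)
cu=proj(T,[p+[82]])[0];li=proj(T,[p+[108]])[0];print(cu,li,proj(T,[[531.5,-103-46,82],[531.5,-103+46,82],[531.5+46,-103,82],[531.5-46,-103,82]]))
u,v=np.round(cu).astype(int)
print("row",v,u-27,g[v-1:v+2,u-27:u-12].mean(0).astype(int),u+12,g[v-1:v+2,u+12:u+27].mean(0).astype(int))
print("col",u,v-27,g[v-27:v-12,u-1:u+2].mean(1).astype(int),v+12,g[v+12:v+27,u-1:u+2].mean(1).astype(int))
E
```

```text
[375.56321679 196.34502898] [376.47609629 195.5828046 ] [[395.20369472 196.40745116]
 [355.91809178 196.28259203]
 [375.53674323 176.783119  ]
 [375.58980572 215.99218839]]
row 196 349 [114 138  62  39  37  91  70 152 130  94 114 124 123 124 123] 388 [123 123 124 123 124 125 140  44  36  94 174 147 154 153 153]
col 376 169 [104 144 155 163 167 125  36  53 110 130 116 121 124 120 120] 208 [122 121 121 121 121 122 129 123 118 100  38  38 100 159 165]
```

The lid is centred within about 1 mm. Now I swing the arm in, pushing the lever pad's side with shut fingers along an arc (the gripper body stays above the ram top).

```bash
cat >> h.py <<'E'
post=np.array([625,-80.]); A0=np.pi+0.23
def arc(th,d,z,r=150):
    a=A0+th; u=np.array([np.cos(a),np.sin(a)]); n=np.array([-u[1],u[0]])
    return [*(post+r*u+d*n),z]
E
python3 - <<'E'
from h import *
ctrl.grasp(20)
o=[np.pi,0,1.6]
ctrl.servo_line([530,-190,330],speed=250)
p=arc(1.18,46,330);print(p)
ctrl.servo_line(p,speed=250)
print(ctrl.servo_line(arc(1.18,46,232),speed=150,force_limit=6))
s=ctrl.sense();print(s['time'],s['ee_pos'],s['wrist_force'],s['opening'])
for th in np.arange(1.08,-.2,-.1):
    lim=12 if th>.25 else 6
    h=ctrl.servo_line(arc(th,30,232),speed=90 if th>.25 else 40,force_limit=lim)
    s=ctrl.sense();print(round(th,2),h,round(s['time'],1),s['ee_pos'].round(1),s['wrist_force'].round(1))
    if h:break
E
```

```text
[np.float64(646.3909579134124), np.float64(-235.4298134835998), 330]
False
19.4833 [ 646.80008616 -235.73454464  233.30450767] [ 0.2240234  -0.16679496  0.93112698] 0.0019429601009942376
1.08 False 20.0 [ 615.8 -232.7  232.8] [ 0.7  0.2 -0.7]
0.98 False 20.3 [ 600.4 -231.   232.2] [0.1 0.5 0.1]
0.88 False 20.6 [ 585.5 -227.7  232.1] [-0.2 -0.2 -0.6]
0.78 False 20.9 [ 570.9 -223.   232.1] [0.9 0.2 0.1]
0.68 False 21.2 [ 556.8 -216.8  232.1] [ 1.1  0.2 -0. ]
0.58 False 21.6 [ 543.4 -209.2  232.1] [-0.  -1.2  0.4]
0.48 False 21.9 [ 530.9 -200.4  232.1] [0.7 0.5 0.4]
0.38 False 22.2 [ 519.4 -190.4  232. ] [ 0.4 -0.5 -0.6]
0.28 False 22.5 [ 508.7 -179.2  232. ] [ 0.2 -0.1 -0.1]
0.18 False 23.1 [ 499.1 -167.   232. ] [ 0.3  0.5 -0.2]
0.08 False 23.6 [ 491.1 -154.   232. ] [-0.7  0.5 -0.7]
-0.02 False 24.1 [ 484.3 -140.3  232. ] [ 0.1 -0.2  0.3]
-0.12 True 24.4 [ 482.9 -136.7  232.2] [ 2.2 -3.7 -0.9]
```

```bash
python3 - <<'E'
from h import *
s=ctrl.sense();print(s['wrist_force'].round(1),s['ee_pos'])
p=s['ee_pos']
ctrl.servo_line([p[0]+8,p[1]-40,232],speed=100)
ctrl.servo_line([470,-230,320],speed=200)
T=ctrl.camera("top");S=ctrl.camera("side")
rect=lambda th,z:np.array([arc(th,d,z,r) for r in np.linspace(137,173,10) for d in(-13,13)]+[arc(th,0,z,r) for r in(95,)])
print(ctrl.sense()['time'])
cv2.imwrite("pics/sw.png",np.hstack([view(T,375,190,65,75,6,[(rect(0,252),(0,255,0))]),view(S,290,170,65,75,6,[(rect(0,252),(0,255,0))])]))
E
```

```text
[ 2.2 -3.7 -0.9] [ 482.93769552 -136.69177408  232.15835721]
25.7333
```

View pics/sw.png

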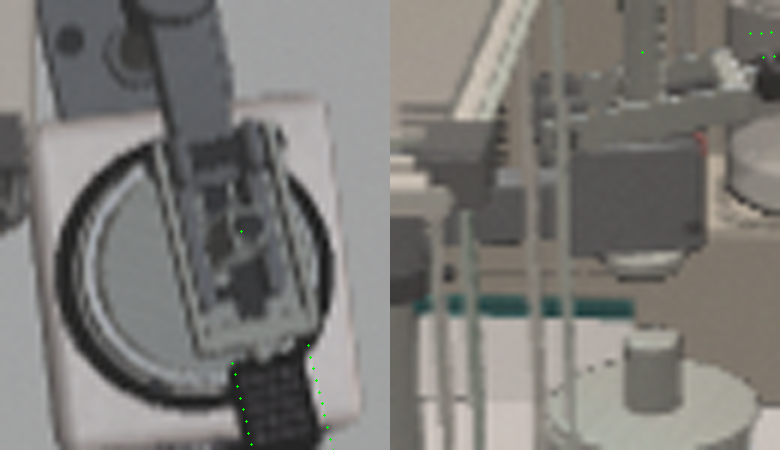

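The arm is in line, within about 0.02 rad of zero, with the pad centre at (474,-115). The first idle stroke runs to the felt stop, to learn the pad's travel.

```bash
python3 - <<'E'
from h import *
x,y,_=arc(0,0,0,155);print(x,y)
ctrl.servo_line([x,y,275],speed=200);ctrl.hold(.2)
b=ctrl.sense();print(b['time'],b['wrist_force'])
h=ctrl.servo_line([x,y,225],speed=25,force_limit=2.5);s=ctrl.sense();print(h,s['time'],s['ee_pos'],s['wrist_force']-b['wrist_force'])
z=s['ee_pos'][2]
for dz in (6,12,18,20,21.5,22.5,23.5):
    h=ctrl.servo_line([x,y,z-dz],speed=30,force_limit=12);s=ctrl.sense();print(dz,h,s['ee_pos'].round(1),(s['wrist_force']-b['wrist_force']).round(1))
    if h:break
print(s['time'])
ctrl.servo_line([x,y,z+3],speed=80);ctrl.hold(.2);s=ctrl.sense();print(s['time'],s['ee_pos'],s['wrist_force']-b['wrist_force'])
E
```

```text
474.0817087741669 -115.33651614795419
26.7 [ 0.86627616  0.45793146 -0.42141355]
True 27.925 [ 473.7825405  -115.38072794  243.38673888] [-0.29562951 -0.13931497  3.13456645]
6 False [ 473.8 -115.5  237.2] [-2.6 -0.9  3.1]
12 False [ 474.  -115.5  231.4] [-2.7 -2.2  2.6]
18 False [ 474.1 -115.5  225.5] [-2.7 -1.7  4. ]
20 False [ 474.1 -115.4  223.5] [-2.4 -2.4  4.6]
21.5 False [ 474.3 -115.4  222.5] [-3.3 -2.7  9.8]
22.5 False [ 474.4 -115.5  222.1] [-6.5 -0.4 16.4]
23.5 False [ 474.6 -115.9  221.7] [-7.9 -1.4 23.6]
29.9833
30.6667 [ 474.20316301 -115.07908193  246.05833101] [0.35307342 0.45193202 3.22517426]
```

```bash
cat >> h.py <<'E'
def stroke():
    x,y,_=arc(0,0,0,155)
    ctrl.servo_line([x,y,251],speed=100);ctrl.hold(.25);b=ctrl.sense()['wrist_force']
    ctrl.servo_line([x,y,230],speed=60,force_limit=35); m=ctrl.sense()['wrist_force'][2]-b[2]
    ctrl.servo_line([x,y,223.6],speed=30,force_limit=25);p=ctrl.sense()['wrist_force'][2]-b[2];ctrl.hold(.25)
    F=[];
    for _ in range(6): F.append((ctrl.sense()['wrist_force']-b)[2]);ctrl.hold(.02)
    s=ctrl.sense();print(round(s['time'],1),"z",s['ee_pos'].round(1),"mid",round(m,1),"end",round(p,1),"held",np.mean(F).round(2),"base",b.round(1))
    ctrl.servo_line([x,y,251],speed=100)
E
python3 - <<'E'
from h import *
for i in range(3): stroke()
E
```

```text
32.4 z [ 474.2 -115.5  223.7] mid 3.1 end 3.6 held 3.94 base [-0.1  0.2 -0. ]
34.5 z [ 474.3 -115.5  223.7] mid 1.4 end 3.6 held 3.08 base [-0.3  0.1  0.4]
36.7 z [ 474.2 -115.5  223.7] mid 3.6 end 3.7 held 3.78 base [-0.8 -0.6 -0.2]
```

```bash
python3 - <<'E'
from h import *
stroke()
E
```

```text
38.8 z [ 474.3 -115.6  223.9] mid 2.3 end 4.1 held 4.35 base [-0.5  0.5  0.6]
```

```bash
python3 - <<'E'
from h import *
stroke()
T=ctrl.camera("top");S=ctrl.camera("side")
cv2.imwrite("pics/foot.png",np.hstack([view(S,300,195,65,75,6,[]),view(T,375,190,65,75,6,[])]))
E
```

```text
41.0 z [ 474.3 -115.7  223.7] mid 6.0 end 9.4 held 9.84 base [-0.4 -1.2 -0.2]
```

View pics/foot.png

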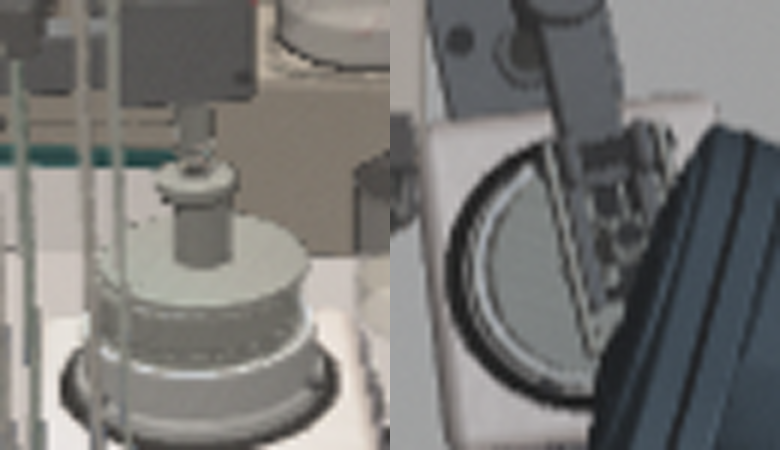

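The foot sits squarely on the knob, and the held force has risen about 6 N at the pad, so roughly 13 N on the lid. That is firm, so I stop there, retreat and hand in.

```bash
python3 - <<'E'
from h import *
x,y,_=arc(0,0,0,155)
ctrl.servo_line([x,y,330],speed=150)
ctrl.servo_line([420,-130,350],speed=150);ctrl.hold(.5)
s=ctrl.sense();print(s['time'],s['wrist_force'])
print(ctrl.finish_job())
E
```

```text
43.2 [ 0.23900939 -0.55008977 -0.7863052 ]
the job is handed in; nothing more can be done
None
```

The job is handed in at about 43 s of the 72 s allowed: the lid lies flat and centred within about 1 mm on the top sieve, the clamp arm is swung in to its stop, and six full lever strokes left roughly 13 N on the knob (estimated from the pad force).

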